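Swing a brass bar into line against its pivot post

ROBOT

A 7-joint arm with a two-finger parallel gripper is mounted at the origin on the work surface. World frame = base frame: x ahead of the robot, y to its left, z up, the work surface at z = 0. Lengths are in m, angles in rad, forces in N, time in s.
With the tool pointing down it reaches from about 0.425 to 0.925 m from the base axis. Payload 6.8 kg.
Tool frame: the origin (TCP) lies midway between the tips of the shut fingers; the grasp point (between the pads) lies 19 mm behind it; z points along the fingers, y is the line along which they close (so a half turn about z gives the same grasp; the last joint's range is limited). The gripper opens to 85 mm and grips with 20 to 120 N. Pads are 22 mm wide; open, the fingers measure 114 mm over their backs; the gripper's body (76 mm by 85 mm) begins 54 mm behind the grasp point. The pads swing forward as they close: fully open they stand 13 mm farther back than shut.
Start: joints at [1.211, 0.477, 0.022, 1.555, -0.011, 1.109, -0.083], TCP at [0.168, -0.654, 0.198] pointing down, gripper open.
Joint ranges: [-2.96, 2.96], [-0.34, 2.1], [-1.41, 1.46], [0.24, 2.44], [-1.37, 4.51], [0.17, 1.92], [-2.96, 2.96]. Speed limits (rad/s): [2.39, 2.39, 3.14, 3.14, 3.14, 3.14, 3.14].

INTERFACE

Orientations are given as a unit quaternion [w, x, y, z].
In Python, from station import readout, imaging, hand_in gives the robot as it stands.
- The arm moves only by the tool drive_tool, never from a script. Its argument "series" is a list of rows, each a list of 5 numbers: the shift along the tool's x, y, z in cm, then the turn about the tool's z in degrees, then the closure, from -1 (fully open) to 1 (shut). A call has 1 to 8 rows; each row shifts and turns the commanded pose from where the row before left it, along the tool's axes as they then stand; what a row does not reach is not made up. A row lasts 1/10 s, in which the tool goes at most 50 mm and 8.59 degrees, less where a joint would pass 70% of its speed; a pose out of reach is approached as far as the arm can. A call with a gripper value outside its range is refused whole. The fingers move at their own pace and stop on an object; "squeeze" is the grip in N (left out, the last holds). Time passes only in rows, so rows that do not move let the fingers close. It gives the time, the measured TCP pose, the force, the opening and the grip force at its end, in the units of the state.
- readout.get_obs(): the state, without advancing time (a new reading comes with each control period).
- imaging.read_camera(name): name is "scene" or "top" or "wrist"; returns the picture (400x640x3 uint8, red, green, blue); there is no depth.
- imaging.camera_model(name): a dict with "vfov" (degrees; the focal length in pixels is half the picture's height over the tangent of half this angle, whatever the lens; pixels are square), "cx", "cy" (the principal point, pixels), "xyz" and "orientation" of the camera in the world. Camera axes: x right, y down, z forward; pixel columns grow to the right and rows downward; lengths in m; the calibration is good to about 2 mm. The wrist camera is an equidistant fisheye: a pixel r from the principal point sees the ray r / f radians off the axis. A picture is of the moment at which its call begins: read the wrist's pose just before it. camera_model takes no time and is no camera call; for the wrist camera it gives the pose at the moment of the call.
- hand_in(): hands the job in; it is judged then, once.
Trained networks look in the newest picture that a camera, given by its name, has taken for a name from the list of things; names that differ only in an ending like _2 or _b are one class to them, and where a whole thing is asked for, a point or a joint stands for the part that bears it (a point fixed in the world has none). Each returns a list of dicts, best first, with "conf" (0 to 1); they miss things now and then, are a little off and sometimes report something else, mostly with a low value. They report only what shows in the picture. A call takes as long as a camera call. They do not tell look-alikes from the thing itself.
- imaging.cut_out(thing, camera): "mask" (400x640 bool, what is visible of it) and "centre" ([column, row] in pixels, amid what is visible of it).
The state is a dict: "t": time; "q": joint angles; "joint_vel": joint speeds; "joint_torque": joint torques, N m; "eef_pos": TCP position; "tool_rot": TCP orientation; "contact_force": force on the tool from outside, world axes, zero at the start; "torque": the same for the moment, N m; "gripper_width": opening from 0.0 (shut) to 1.0 (fully open); "grasp_force": force on a finger pad.
Only numpy, scipy, OpenCV 4.12 (cv2) and the standard library are available. Lean on these libraries where they do the work, as an engineer would, in place of code of your own. Each camera call takes 0.05 s, during which the arm holds its last target. There are 200 camera calls.

TASK

On the steel straightening plate, slide the askew brass bar (do not lift it) until the near side of its heel bears on the pivot post. Then, keeping the heel on the post, swing the toe of the bar round against the red sprung stop pad and press it home there gently, with a push of about 12 N for a second, without letting the bar creep lengthwise. Let go and leave the bar lying in the line set by post and pad, still resting against the pad, and leave the tools around it alone.

Things in the scene. Friction and masses are not known exactly. Their poses are not given: they have to be found in the camera images.
- plate: Fixed steel plate, 260 x 340 mm, 10 mm thick, on the bench. Its origin is on the underside, under the centre of the bar's final in-line place, 40 mm farther along x than the plate's middle (plate spans x -170..90 mm, y -170..170 mm). Its x axis is the swing direction (away from the robot at yaw 0), y runs along the line of the bar from toe to heel, z up. Plate yaw varies.
- post: Fixed dark steel pivot post, 18 mm diameter, 32 mm tall above the plate. Origin at its foot centre on the plate's top face, at plate x -19, y +90 mm. The bar's near (-x) face bears on it.
- stop: Fixed blue stop block, 32 x 50 x 36 mm, beyond the line at its toe end. Origin at the foot of the middle of its near face, on the plate top, at plate x +50, y -85 mm; axes as the plate's. A brass screw holds a red sprung pad in front of it. More than 15 N on the stop spoils its setting.
- pad_middle (a point): A point fixed to the block, 40 mm before its face, 11 mm above the plate: where the red pad's near face is at the MIDDLE screw setting. The true face (26 mm wide, 2 to 20 mm above the plate) lies up to 16 mm nearer or farther in x, different each time and not measured: feel for it. From first touch the pad yields 1 mm per 6 N for 7 mm, then is solid.
- bar: Loose brass bar, 20 x 20 x 240 mm, 0.65 to 0.9 kg. Origin: centre of its underside; y is its long axis (heel +y, toe -y), z up. It starts on the plate, turned -0.45 to -0.7 rad from it (toe towards the robot), heel 10 to 50 mm off the post in plate x. Sliding it takes about 3 to 9 N; swinging it by the toe about half. In line its heel end stands about 30 mm past the post.
- bar_heel (a point): Centre of the bar's heel end face (bar y +120 mm, 10 mm above its underside).
- bar_toe (a point): Centre of the bar's toe end face (bar y -120 mm, 10 mm above its underside). Push the near side close to this end, squarely and with an upright finger face: a sloping one presses the bar down and adds drag, so the pad gets less than the push.
- tin: Bystander: small closed round tin, 60 mm diameter, 45 mm tall, on the bench left of the plate. Origin under its centre.
- hammer: Bystander: hammer lying on the bench right of the plate. Origin under its middle.
- mandrel: Bystander: steel ring mandrel standing on the bench beyond the plate, 44 mm foot, 110 mm tall. Origin under its centre.
Mind the look-alikes: they are no part of the job. Several things have the shape of the bar; the one meant has the colours described above.

How it is judged:
On the way, in this order (a step that is already met when the one before it is completed fails the run):
1. the heel of the bar bears on the post while the bar is still askew by more than 16 degrees (contact force between bar and post above 0.5 N and angle between the y axis of bar and the y axis of plate, either way round above 0.28 rad), for 0.1 s.
2. part way round (7.5 to 15 degrees from the plate's line) the heel still bears on the post (contact force between bar and post above 0.15 N and angle between the y axis of bar and the y axis of plate, either way round between 0.13 and 0.26 rad), for 0.05 s.
3. the bar, in line and with its heel still at the post (end within 7 mm of the line), is pressed on the stop pad with more than 5 N for 0.5 s (contact force between bar and stop above 5 N and x of bar_heel in the frame of plate below 0.007 m and angle between the y axis of bar and the y axis of plate, either way round below 0.13 rad), for 0.5 s.
At the end, for the whole second after the job is handed in: the robot touches nothing; the bar lies flat and still on the plate, touching the stop pad (over 0.15 N), within 7.5 degrees of the plate's y axis (the pad sets the exact line), its heel end within 10 mm of the line and its middle within 30 mm of its in-line place lengthwise (contact force between bar and stop above 0.15 N and contact force between each of the fingers, the arm and anything else below 0.05 N and angle between the y axis of bar and the y axis of plate, either way round below 0.13 rad and x of bar_heel in the frame of plate between -0.01 and 0.01 m and y of bar in the frame of plate between -0.03 and 0.03 m and z of bar in the frame of plate below 0.013 m and linear speed of bar below 0.01 m/s and angle between bar's own z axis and vertical below 0.05 rad).
It fails at once if the stop is pressed with more than 15 N (contact force between bar and stop above 15 N).
It fails at once if the post is pressed with more than 25 N (contact force between bar and post above 25 N).
It fails at once if the robot pushes on the stop itself (contact force between the arm and stop above 3 N).
It fails at once if the bar is lifted more than 12 mm off the plate (z of bar in the frame of plate above 0.022 m).
It fails at once if the tin, hammer or mandrel is shifted by more than 15 mm, or the mandrel tipped (distance of any of tin, hammer, mandrel from where it was at the start of the episode above 0.015 m or angle between mandrel's own z axis and vertical above 0.3 rad).
It also fails if it takes over 72 s, if anything falls off the work surface, if the arm or the gripper's body presses on something with over 40 N, if the wrist force passes 120 N, or if a joint passes its speed limit or range.

## Working session

There is one attempt and no reset: what is moved stays moved. The work goes in short steps, Python scripts to look and compute and a tool call to move; the robot and the scene stay as the last step left them, time stands still between calls to the robot, and variables do not carry over. Pictures are saved under pics/ and viewed, at most 10 in all, crops included, and the job is handed in when it is done.

Besides the shell and the picture viewer there is one more tool, called after "Request:" by a JSON object that holds its "fn" and its "kwargs". drive_tool: Moves the arm, as the interface text tells. Its arguments: {"type":"object","properties":{"series":{"type":"array"},"squeeze":{"type":"number"}},"required":["series"]}

```bash
mkdir -p pics
cat > h.py <<'E'
import numpy as np,cv2
from scipy.spatial.transform import Rotation as R
from station import readout,imaging,hand_in
def rot(q): return R.from_quat([q[1],q[2],q[3],q[0]]).as_matrix()
def ray(cam,uv,m=None):
    m=m or imaging.camera_model(cam); f=200/np.tan(np.radians(m['vfov'])/2)
    d=np.array([uv[0]-m['cx'],uv[1]-m['cy']])/f
    if cam=='wrist':
        r=np.hypot(*d)+1e-12; v=np.r_[d/r*np.sin(r),np.cos(r)]
    else: v=np.r_[d,1]
    return np.array(m['xyz']),rot(m['orientation'])@v
def onz(cam,uv,z,m=None):
    o,v=ray(cam,uv,m); return o+v*(z-o[2])/v[2]
def proj(cam,P,m=None):
    m=m or imaging.camera_model(cam); f=200/np.tan(np.radians(m['vfov'])/2)
    c=rot(m['orientation']).T@(np.array(P)-m['xyz'])
    if cam=='wrist':
        r=np.hypot(c[0],c[1]); return c[:2]/r*np.arctan2(r,c[2])*f+[m['cx'],m['cy']]
    return c[:2]/c[2]*f+[m['cx'],m['cy']]
def save(n,im): cv2.imwrite('pics/'+n+'.png',im[:,:,::-1])
E
python3 - <<'E'
from h import *
s=readout.get_obs(); print({k:np.round(v,3) for k,v in s.items()})
for c in ['top','scene']:
    im=imaging.read_camera(c); save(c,im); m=imaging.camera_model(c); print(c,m)
    for t in ['plate','post','stop','bar','tin','hammer','mandrel']:
        for k,r in enumerate(imaging.cut_out(t,c)[:3]):
            print(c,t,round(r['conf'],2),np.round(r['centre']),r['mask'].sum(), np.round(cv2.minAreaRect(np.argwhere(r['mask'])[:,::-1].astype(np.float32))[1:][0]))
            np.save(f'{c}_{t}_{k}.npy',r['mask'])
E
```

```text
{'t': np.float64(0.0), 'q': array([ 1.211,  0.478,  0.022,  1.556, -0.012,  1.109, -0.083]), 'joint_vel': array([-0.001,  0.   , -0.002, -0.001,  0.002,  0.   , -0.002]), 'joint_torque': array([ 1.0000e-03, -5.9644e+01,  1.6080e+00, -2.8119e+01,  1.2000e-02,
        9.0000e-03, -0.0000e+00]), 'eef_pos': array([ 0.168, -0.653,  0.197]), 'tool_rot': array([-0.001,  0.992,  0.126, -0.   ]), 'contact_force': array([-0.333,  0.239,  0.224]), 'torque': array([ 0.011, -0.048, -0.005]), 'grasp_force': np.float64(0.0), 'gripper_width': np.float64(1.0)}
top {'vfov': 48.13831064225775, 'cx': 330.86026810611423, 'cy': 198.677254889356, 'xyz': array([0.32814762, 0.04539672, 1.37631936]), 'orientation': array([-0.03258995,  0.71218276, -0.69919164,  0.05352253])}
top plate 0.86 [324. 177.] 8639 [111.  85.]
top post 0.54 [298. 162.] 62 [8. 8.]
top stop 0.75 [357. 148.] 301 [27. 17.]
top bar 0.74 [425. 293.] 649 [ 8. 81.]
top bar 0.72 [325. 164.] 513 [78.  7.]
top bar 0.7 [254. 277.] 618 [81.  9.]
top tin 0.62 [246. 161.] 310 [18. 19.]
top hammer 0.58 [419. 160.] 896 [29. 83.]
top mandrel 0.51 [314. 113.] 196 [19. 13.]
scene {'vfov': 57.710330580542454, 'cx': 325.428018613005, 'cy': 200.54906808718547, 'xyz': array([1.29196059, 0.11517743, 0.60217213]), 'orientation': array([-0.3062213 ,  0.58101692,  0.67334541, -0.33949053])}
scene plate 0.55 [330. 222.] 7544 [142.  71.]
scene plate 0.52 [425. 240.] 639 [28. 26.]
scene post 0.42 [358. 231.] 144 [15. 11.]
scene stop 0.93 [278. 238.] 526 [26. 27.]
scene bar 0.94 [400. 168.] 548 [74.  8.]
scene bar 0.84 [250. 149.] 415 [ 9. 50.]
scene bar 0.8 [330. 227.] 920 [86. 12.]
scene tin 0.97 [426. 240.] 632 [28. 26.]
scene tin 0.15 [329. 234.] 886 [85. 12.]
scene hammer 0.9 [206. 232.] 1087 [35. 83.]
scene mandrel 0.8 [322. 273.] 547 [46. 20.]
scene mandrel 0.74 [428. 239.] 633 [28. 26.]
```

Run:
```python
import cv2
a=cv2.imread('pics/top.png')[90:320,220:450]; cv2.imwrite('pics/topc.png',cv2.resize(a,(600,600),interpolation=cv2.INTER_CUBIC))
a=cv2.imread('pics/scene.png')[130:310,180:450]; cv2.imwrite('pics/scenec.png',cv2.resize(a,(800,533),interpolation=cv2.INTER_CUBIC))
```

```text
(no output)
```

View pics/topc.png

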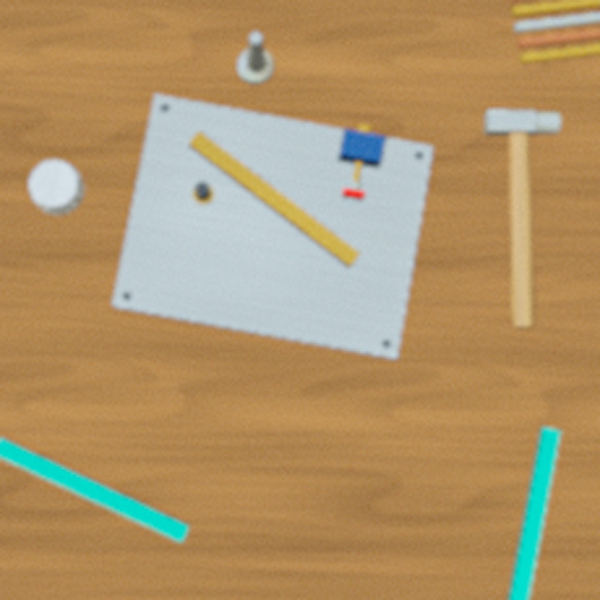

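View pics/scenec.png

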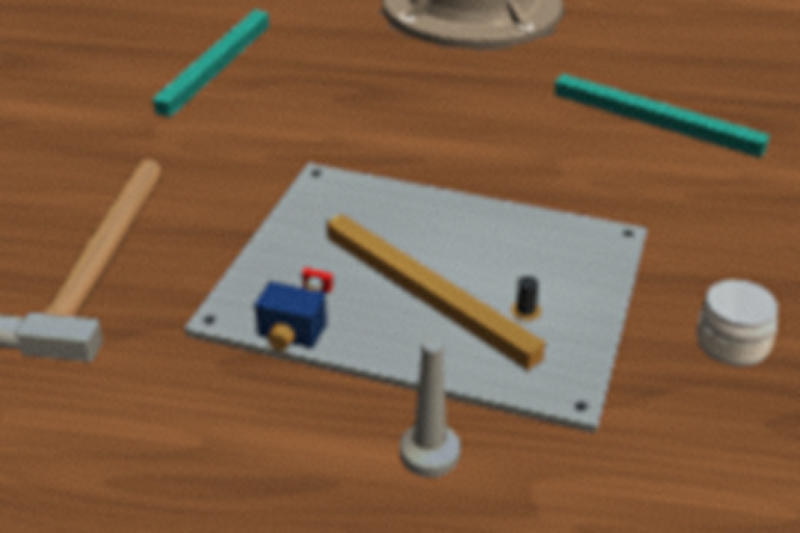

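The brass bar on the plate, at top (325,164), is the one meant. The look-alikes are the teal bars at (254,277) and (425,293), and the coloured strips at about (430,100).

```bash
cat >> h.py <<'E'
from scipy.optimize import minimize
def boxfit(cam,mask,z,lx,ly,cx,init,m=None):
    """fit lx*ly rect at height z (origin offset cx in x) to the mask hull"""
    pass
def bar_from_mask(cam,mask,z,m=None):
    pts=np.argwhere(mask)[:,::-1]; P=np.array([onz(cam,p,z,m)[:2] for p in pts])
    r=cv2.minAreaRect((P*1000).astype(np.float32)); return np.array(r[0])/1000,np.array(r[1])/1000,cv2.boxPoints(r)/1000
E
python3 - <<'E'
from h import *
for c,t,k,z in [('top','plate',0,.01),('top','bar',1,.03),('top','post',0,.03),('top','stop',0,.03),('scene','plate',0,.01),('scene','bar',2,.025),('scene','post',0,.026),('top','tin',0,.045),('top','mandrel',0,.0),('top','hammer',0,.02)]:
    mk=np.load(f'{c}_{t}_{k}.npy'); 
    mk=(mk*255).astype(np.uint8); n,l,s,_=cv2.connectedComponentsWithStats(mk); mk=l==1+np.argmax(s[1:,4])
    a,b,p=bar_from_mask(c,mk,z); print(c,t,a.round(4),b.round(3),p.round(3).tolist())
E
```

```text
Traceback (most recent call last):
  File "h.py", line 26, in bar_from_mask
    pts=np.argwhere(mask)[:,::-1]; P=np.array([onz(cam,p,z,m)[:2] for p in pts])
                                               ~~~^^^^^^^^^^^
  File "h.py", line 13, in onz
    o,v=ray(cam,uv,m); return o+v*(z-o[2])/v[2]
        ~~~^^^^^^^^^^
  File "h.py", line 6, in ray
    m=m or imaging.camera_model(cam); f=200/np.tan(np.radians(m['vfov'])/2)
           ~~~~~~~~~~~~~~~~~~~~^^^^^
ValueError: time passes only in moves, steps and waits
```

```bash
python3 - <<'E'
s=open('h.py').read()
i=s.index('def boxfit'); j=s.index('def bar_from')
s=s[:i]+s[j:]
s=s.replace("    pts=np.argwhere(mask)","    m=m or imaging.camera_model(cam); pts=np.argwhere(mask)")
open('h.py','w').write(s)
E
cat > a.py <<'E'
from h import *
M={c:imaging.camera_model(c) for c in ['top','scene']}
for c,t,k,z in [('top','plate',0,.01),('top','bar',1,.03),('top','post',0,.03),('top','stop',0,.03),('scene','plate',0,.01),('scene','bar',2,.025),('scene','post',0,.026),('top','tin',0,.045),('top','mandrel',0,.0),('top','hammer',0,.02)]:
    mk=np.load(f'{c}_{t}_{k}.npy'); 
    mk=(mk*255).astype(np.uint8); n,l,s,_=cv2.connectedComponentsWithStats(mk); mk=l==1+np.argmax(s[1:,4])
    a,b,p=bar_from_mask(c,mk,z,M[c]); print(c,t,a.round(4),b.round(3),p.round(3).tolist())
E
python3 a.py
```

```text
top plate [0.5696 0.0281] [0.342 0.268] [[0.4090000092983246, -0.11800000071525574], [0.6729999780654907, -0.16300000250339508], [0.7310000061988831, 0.17399999499320984], [0.46700000762939453, 0.21899999678134918]]
top bar [0.5952 0.0298] [0.238 0.023] [[0.5149999856948853, -0.05900000035762787], [0.5329999923706055, -0.0729999989271164], [0.675000011920929, 0.11900000274181366], [0.6570000052452087, 0.13199999928474426]]
top post [0.5996 0.112 ] [0.024 0.024] [[0.5830000042915344, 0.1120000034570694], [0.6000000238418579, 0.0949999988079071], [0.6169999837875366, 0.1120000034570694], [0.5989999771118164, 0.1289999932050705]]
top stop [ 0.6414 -0.0759] [0.085 0.053] [[0.5989999771118164, -0.05000000074505806], [0.5989999771118164, -0.10300000011920929], [0.6840000152587891, -0.10199999809265137], [0.6840000152587891, -0.04899999871850014]]
scene plate [0.5708 0.0237] [0.34  0.268] [[0.4099999964237213, -0.12099999934434891], [0.6740000247955322, -0.16599999368190765], [0.7319999933242798, 0.16899999976158142], [0.46700000762939453, 0.21400000154972076]]
scene bar [0.6    0.0251] [0.
[... 313 characters left out ...]
0.6340000033378601, 0.0989999994635582], [0.6320000290870667, 0.125]]
top tin [0.6004 0.2782] [0.055 0.057] [[0.5720000267028809, 0.3059999942779541], [0.5740000009536743, 0.24899999797344208], [0.6290000081062317, 0.25], [0.6269999742507935, 0.3070000112056732]]
top mandrel [0.7748 0.0529] [0.062 0.041] [[0.7429999709129333, 0.0729999989271164], [0.7440000176429749, 0.03200000151991844], [0.8059999942779541, 0.032999999821186066], [0.8050000071525574, 0.07400000095367432]]
top hammer [ 0.5803 -0.267 ] [0.091 0.261] [[0.44999998807907104, -0.31200000643730164], [0.7110000252723694, -0.31299999356269836], [0.7110000252723694, -0.22200000286102295], [0.44999998807907104, -0.22100000083446503]]
```

Request:
{"fn": "drive_tool", "kwargs": {"series": [[3.4,-3.2,0,0,-1],[3.4,-3.2,0,0,-1],[3.4,-3.2,0,0,-1],[3.4,-3.2,0,0,-1],[3.4,-3.2,0,0,-1],[3.4,-3.2,0,0,-1],[3.4,-3.2,0,0,-1],[3.4,-3.2,0,0,-1]]}}

```text
t: 1.6
eef_pos: [0.3687, -0.3365, 0.1988]
tool_rot: [0.0, 0.992, 0.125, 0.0]
contact_force: [0.7, 0.4, -0.2]
gripper_width: 0.997
grasp_force: 0.0
```

Request:
{"fn": "drive_tool", "kwargs": {"series": [[3.4,-3.2,0,0,-1],[3.4,-3.2,0,0,-1],[3.4,-3.2,0,0,-1],[3.4,-3.2,0,0,-1],[3.4,-3.2,0,0,-1],[3.4,-3.2,0,0,-1],[3.4,-3.2,0,0,-1],[0,0,0,0,-1]]}}

```text
t: 2.4
eef_pos: [0.5456, -0.054, 0.199]
tool_rot: [-0.002, 0.991, 0.13, 0.002]
contact_force: [0.8, -0.2, -0.4]
gripper_width: 1.004
grasp_force: 0.0
```

Request:
{"fn": "drive_tool", "kwargs": {"series": [[0,0,0,-8,-1],[0,0,0,-8,-1],[0,0,0,-8,-1],[0,0,0,-8,-1],[0,0,0,-7,-1],[0,0,0,0,-1],[0,0,0,0,-1]]}}

```text
t: 3.1
eef_pos: [0.5424, -0.0623, 0.1984]
tool_rot: [0.0, 0.894, 0.448, -0.0]
contact_force: [0.1, -0.2, -0.5]
gripper_width: 0.996
grasp_force: 0.0
```

```bash
cat > look.py <<'E'
from h import *
import sys
n=sys.argv[1]
s=readout.get_obs(); m=imaging.camera_model('wrist'); im=imaging.read_camera('wrist'); save(n,im)
print(s['t'],s['eef_pos'].round(4),s['q'].round(2),s['contact_force'].round(2)); Rt=rot(s['tool_rot']); print('alpha',np.arctan2(Rt[1,0],Rt[0,0]).round(4),Rt[:,2].round(3))
print(m)
for t,z in [('plate',.01),('bar',.03),('post',.042),('stop',.046)]:
    for k,r in enumerate(imaging.cut_out(t,'wrist')[:2]):
        mk=(r['mask']*255).astype(np.uint8); nn,l,st,_=cv2.connectedComponentsWithStats(mk); mk=l==1+np.argmax(st[1:,4])
        a,b,p=bar_from_mask('wrist',mk,z,m); print(t,round(r['conf'],2),np.round(r['centre']),a.round(4),b.round(3),p.round(3).tolist()); np.save(f'{n}_{t}_{k}.npy',mk)
E
python3 look.py w1
```

```text
3.1 [ 0.5424 -0.0623  0.1984] [ 0.38  0.3  -0.46  1.84  0.16  1.03 -0.78] [ 0.05 -0.15 -0.49]
alpha 0.9286 [-0. -0. -1.]
{'vfov': 65.70646984690485, 'cx': 322.71646742014264, 'cy': 200.86657762516984, 'xyz': array([ 0.58480945, -0.0068539 ,  0.37297698]), 'orientation': array([ 0.13243155,  0.93944608, -0.31294095, -0.04439496])}
plate 0.67 [293. 114.] [0.5738 0.0235] [0.341 0.271] [[0.41200000047683716, -0.12300000339746475], [0.6790000200271606, -0.16699999570846558], [0.7350000143051147, 0.16899999976158142], [0.46799999475479126, 0.21400000154972076]]
plate 0.47 [313.  92.] [0.5921 0.0194] [0.23  0.022] [[0.5139999985694885, -0.06599999964237213], [0.5320000052452087, -0.07900000363588333], [0.6700000166893005, 0.10499999672174454], [0.6520000100135803, 0.11800000071525574]]
bar 0.97 [ 62. 144.] [0.2758 0.2179] [0.231 0.041] [[0.210999995470047, 0.11999999731779099], [0.24799999594688416, 0.10400000214576721], [0.3409999907016754, 0.3149999976158142], [0.30300000309944153, 0.3319999873638153]]
bar 0.89 [315.  92.] [0.5916 0.018 ] [0.217 0.021] [[0.5180000066757202, -0.06300000101327896], [0.5350000262260437, -0.07500000298023224], [0.6650000214576721, 0.0989999994635582], [0.6480000019073486, 0.11100000143051147]]
post 0.59 [277.  23.] [0.6034 0.103 ] [0.029 0.022] [[0.5889999866485596, 0.09099999815225601], [0.6110000014305115, 0.08699999749660492], [0.6169999837875366, 0.11500000208616257], [0.5950000286102295, 0.11900000274181366]]
stop 0.68 [409. 131.] [ 0.6405 -0.0723] [0.053 0.084] [[0.5950000286102295, -0.09200000017881393], [0.6779999732971191, -0.10499999672174454], [0.6859999895095825, -0.05299999937415123], [0.6029999852180481, -0.03999999910593033]]
```

View pics/w1.png

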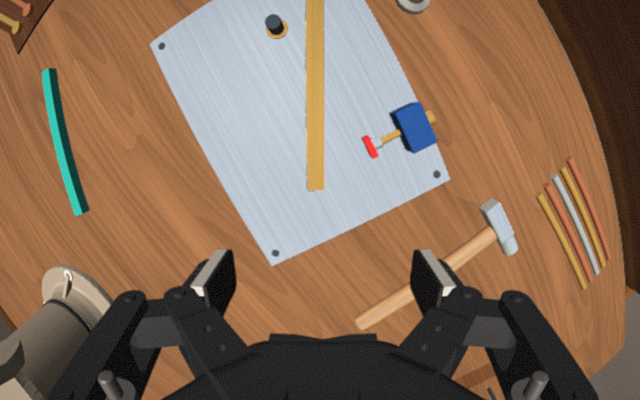

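Request:
{"fn": "drive_tool", "kwargs": {"series": [[4,-0.5,0,0,-0.3],[4,-0.5,0,0,-0.3],[2.1,0,0,0,-0.3],[0,0,4,0,-0.3],[0,0,4,0,-0.3],[0,0,4,0,-0.3],[0,0,2,0,-0.3],[0,0,0,0,-0.3]]}}

```text
t: 4.15
eef_pos: [0.592, 0.0249, 0.0551]
tool_rot: [-0.001, 0.893, 0.449, -0.003]
contact_force: [-0.9, -0.6, 0.4]
gripper_width: 0.652
grasp_force: 0.0
```

```bash
python3 look.py w2
```

```text
4.15 [0.592  0.0249 0.0551] [ 0.18  0.55 -0.43  1.85  0.31  0.82 -1.05] [-0.86 -0.58  0.39]
alpha 0.9322 [-0.006 -0.001 -1.   ]
{'vfov': 65.70646984690485, 'cx': 322.71646742014264, 'cy': 200.86657762516984, 'xyz': array([0.63533242, 0.08057083, 0.22939337]), 'orientation': array([ 0.1336968 ,  0.93983555, -0.31083375, -0.04708172])}
plate 0.56 [284. 159.] [0.5765 0.0358] [0.316 0.271] [[0.4180000126361847, -0.0989999994635582], [0.6859999895095825, -0.14100000262260437], [0.7350000143051147, 0.17100000381469727], [0.46799999475479126, 0.21299999952316284]]
bar 0.74 [ 20. 262.] [0.2794 0.1921] [0.179 0.057] [[0.2150000035762787, 0.12399999797344208], [0.2669999897480011, 0.0989999994635582], [0.34299999475479126, 0.26100000739097595], [0.2919999957084656, 0.2849999964237213]]
bar 0.6 [329. 174.] [0.6003 0.0293] [0.231 0.021] [[0.5239999890327454, -0.05700000002980232], [0.5400000214576721, -0.07000000029802322], [0.6769999861717224, 0.11599999666213989], [0.6600000262260437, 0.12800000607967377]]
post 0.84 [266. 105.] [0.6078 0.1064] [0.021 0.024] [[0.5920000076293945, 0.10599999874830246], [0.6110000014305115, 0.09099999815225601], [0.6240000128746033, 0.10700000077486038], [0.6050000190734863, 0.12200000137090683]]
stop 0.75 [466. 258.] [ 0.6621 -0.0609] [0.051 0.067] [[0.6209999918937683, -0.054999999701976776], [0.6679999828338623, -0.10199999809265137], [0.703000009059906, -0.06700000166893005], [0.6570000052452087, -0.01899999938905239]]
stop 0.64 [264. 109.] [0.6079 0.1058] [0.021 0.024] [[0.5920000076293945, 0.10499999672174454], [0.6110000014305115, 0.09000000357627869], [0.6240000128746033, 0.10700000077486038], [0.6050000190734863, 0.12200000137090683]]
```

View pics/w2.png

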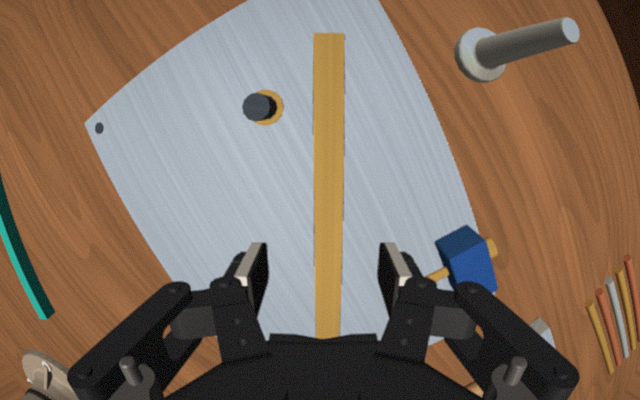

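Run:
```python
from h import *
m=imaging.camera_model('wrist')
f=lambda u,v,z: onz('wrist',(u,v),z,m)[:2]
a=(f(315,34,.03)+f(345,34,.03))/2; b=(f(316,270,.03)+f(341,270,.03))/2
d=(a-b)/np.linalg.norm(a-b); th=-np.arctan2(d[0],d[1]); C=a-.12*d
print('heel',a,'dir',d,'th',th,'C',C)
bx=np.array([np.cos(th),np.sin(th)])
for n,p in [('top',f(256,106,.042)),('foot',f(266,107,.010)),('est',np.array([.6069,.1102]))]:
    print(n,p.round(4),'barx',(p-C)@bx,'bary',(p-C)@d)
t=readout.get_obs()['eef_pos'][:2]; print('tcp barx',(t-C)@bx,'bary',(t-C)@d)
```

```text
heel [0.67461261 0.12187433] dir [0.59893371 0.80079861] th -0.6421689096306402 C [0.60274057 0.0257785 ]
top [0.6085 0.1107] barx -0.04619863300247088 bary 0.0714558482241089
foot [0.609  0.1103] barx -0.045610522664402395 bary 0.07147771972212788
est [0.6069 0.1102] barx -0.047232014924412986 bary 0.07009584390116597
tcp barx -0.005096240427885693 bary -0.004193385655047091
```

Request:
{"fn": "drive_tool", "kwargs": {"series": [[0,0.5,2,0,-0.3],[0,0,1.6,0,-0.3],[0,0,0.2,0,-0.3],[0,0,0,0,-0.3]]}}

```text
t: 4.8
eef_pos: [0.5983, 0.0224, 0.0203]
tool_rot: [-0.0, 0.893, 0.45, -0.0]
contact_force: [-0.1, 0.3, -0.3]
gripper_width: 0.652
grasp_force: 0.0
```

Request:
{"fn": "drive_tool", "kwargs": {"series": [[0,0,0,0,0.5],[0,0,0,0,0.9],[0,0,0,0,0.9],[0,0,0,0,0.9],[0,0,0,0,0.9],[0,0,0,0,0.9]], "squeeze": 25}}

```text
t: 5.4
eef_pos: [0.5987, 0.0223, 0.0205]
tool_rot: [0.0, 0.893, 0.449, 0.0]
contact_force: [0.5, 0.4, 0.2]
gripper_width: 0.05
grasp_force: 0.0
```

```bash
python3 look.py w3
```

```text
5.4 [0.5987 0.0223 0.0205] [ 0.17  0.61 -0.41  1.85  0.34  0.75 -1.07] [0.46 0.42 0.21]
alpha 0.9324 [ 0. -0. -1.]
{'vfov': 65.70646984690485, 'cx': 322.71646742014264, 'cy': 200.86657762516984, 'xyz': array([0.6409092 , 0.07782385, 0.19502375]), 'orientation': array([ 0.1324619 ,  0.94005029, -0.31114786, -0.044117  ])}
plate 0.91 [254. 159.] [0.5769 0.0305] [0.325 0.272] [[0.41600000858306885, -0.10700000077486038], [0.6840000152587891, -0.15199999511241913], [0.7379999756813049, 0.1679999977350235], [0.4699999988079071, 0.21299999952316284]]
bar 0.86 [ 13. 301.] [0.2717 0.1552] [0.098 0.058] [[0.22499999403953552, 0.12200000137090683], [0.27799999713897705, 0.09799999743700027], [0.3179999887943268, 0.18799999356269836], [0.26499998569488525, 0.21199999749660492]]
bar 0.78 [319. 142.] [0.6101 0.0424] [0.198 0.02 ] [[0.5429999828338623, -0.03099999949336052], [0.5590000152587891, -0.0430000014603138], [0.6769999861717224, 0.11599999666213989], [0.6610000133514404, 0.12800000607967377]]
post 0.63 [242. 109.] [0.6086 0.1058] [0.021 0.026] [[0.5920000076293945, 0.10599999874830246], [0.6119999885559082, 0.08900000154972076], [0.6259999871253967, 0.10599999874830246], [0.6050000190734863, 0.12200000137090683]]
stop 0.91 [480. 282.] [ 0.6648 -0.0606] [0.039 0.078] [[0.6320000290870667, -0.03200000151991844], [0.6610000133514404, -0.10400000214576721], [0.6970000267028809, -0.08900000154972076], [0.6690000295639038, -0.017000000923871994]]
```

View pics/w3.png

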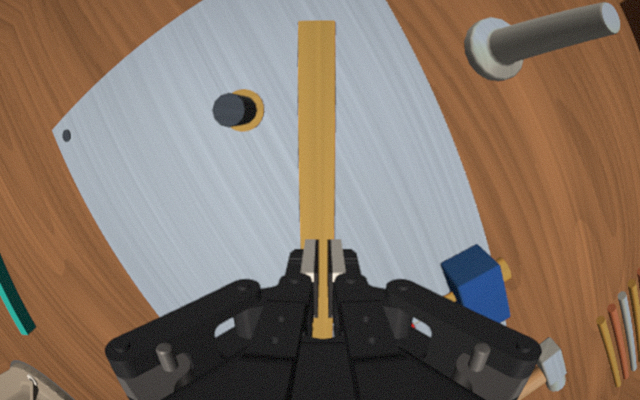

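Run:
```python
from h import *
s=readout.get_obs(); print(s['gripper_width'],s['grasp_force'],s['contact_force'])
m=imaging.camera_model('wrist'); P=s['eef_pos']
for dz in [0,.01,.02,.03,.04]: print(dz,proj('wrist',P+[0,0,dz],m).round())
a=cv2.imread('pics/w3.png')[200:360,240:400]; cv2.imwrite('pics/w3c.png',cv2.resize(a,(600,600),interpolation=cv2.INTER_CUBIC))
```

```text
0.050287235488092254 0.0 [0.13839804 1.04737117 0.25181301]
0 [322. 232.]
0.01 [322. 238.]
0.02 [322. 245.]
0.03 [321. 253.]
0.04 [321. 262.]
```

View pics/w3c.png

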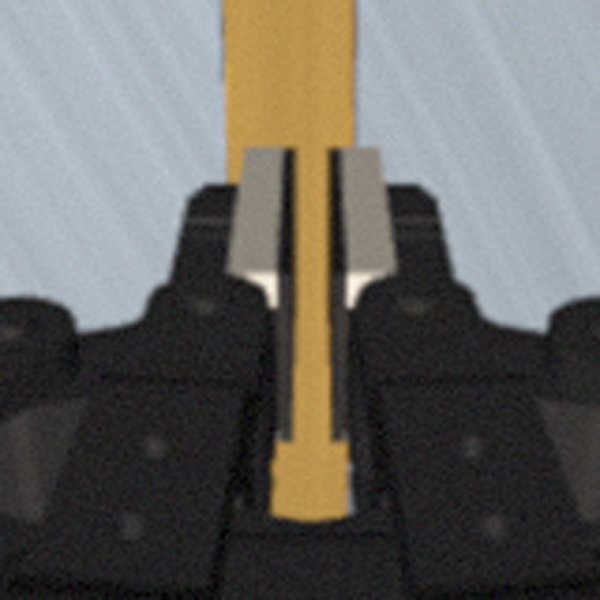

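Run:
```python
from h import *
s=readout.get_obs(); m=imaging.camera_model('wrist'); P=s['eef_pos']; T=rot(s['tool_rot'])
for dz in [0,.01,.02,.03,.04,.05]: print(dz,[proj('wrist',P+T@[x,y,-dz],m).round().tolist() for x in (.011,) for y in (-.003,.003)])
```

```text
0 [[317.0, 215.0], [327.0, 215.0]]
0.01 [[316.0, 220.0], [327.0, 220.0]]
0.02 [[316.0, 227.0], [327.0, 227.0]]
0.03 [[315.0, 234.0], [327.0, 234.0]]
0.04 [[315.0, 242.0], [328.0, 242.0]]
0.05 [[314.0, 251.0], [328.0, 251.0]]
```

Run:
```python
from h import *
s=readout.get_obs(); m=imaging.camera_model('scene'); P=s['eef_pos']
im=imaging.read_camera('scene'); T=rot(s['tool_rot'])
ps=[proj('scene',P+[0,0,d],m) for d in (0,.02,.04)]; print(np.round(ps,1))
C=np.array([.6127,.0185,.01]); 
a=im[160:280,240:400].copy(); a=cv2.resize(a,(800,600),interpolation=cv2.INTER_CUBIC)
for p in ps: cv2.circle(a,(int((p[0]-240)*5),int((p[1]-160)*5)),4,(255,0,255),-1)
save('s3',a)
```

```text
[[322.6 226.9]
 [322.7 220.7]
 [322.8 214.3]]
```

View pics/s3.png

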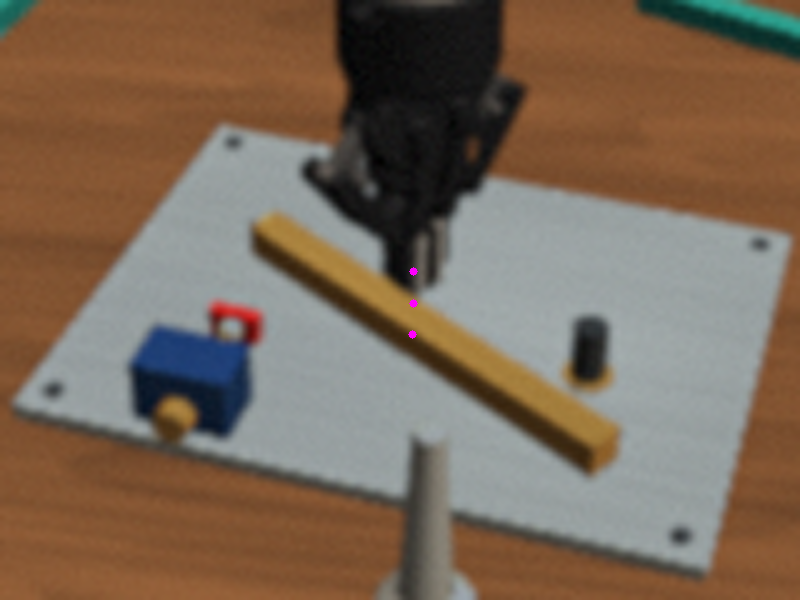

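Request:
{"fn": "drive_tool", "kwargs": {"series": [[0,-0.3,0,0,0],[0,0,0,0,0],[0,0,0,0,0],[0,0,0.7,0,0],[0,0,0.7,0,0],[0,0,0.6,0,0],[0,0,0,0,0]]}}

```text
t: 6.4
eef_pos: [0.5953, 0.0239, -0.001]
tool_rot: [-0.0, 0.893, 0.45, -0.001]
contact_force: [-0.5, -0.4, 0.3]
gripper_width: 0.499
grasp_force: 0.0
```

Request:
{"fn": "drive_tool", "kwargs": {"series": [[0,0,0.3,0,0],[0,0,0.2,0,0],[0,0,0,0,0],[0,0,0,0,0]]}}

```text
t: 6.8
eef_pos: [0.5964, 0.0241, -0.0045]
tool_rot: [0.0, 0.893, 0.45, 0.0]
contact_force: [-0.3, 0.5, 0.6]
gripper_width: 0.505
grasp_force: 0.0
```

Request:
{"fn": "drive_tool", "kwargs": {"series": [[0,0,0.4,0,0],[0,0,0.3,0,0],[0,0,0,0,0],[0,0,0,0,0]]}}

```text
t: 7.2
eef_pos: [0.5962, 0.0241, -0.0118]
tool_rot: [-0.0, 0.893, 0.45, -0.0]
contact_force: [0.2, -0.6, 0.2]
gripper_width: 0.498
grasp_force: 0.0
```

Run:
```python
from h import *
s=readout.get_obs(); m=imaging.camera_model('scene'); P=s['eef_pos'];print(P,s['contact_force'])
im=imaging.read_camera('scene'); w=imaging.read_camera('wrist')
a=cv2.resize(im[170:250,270:370],(400,320),interpolation=cv2.INTER_CUBIC)
b=cv2.resize(w[200:360,220:420],(400,320),interpolation=cv2.INTER_CUBIC)
save('s4',np.hstack([a,b]))
```

```text
[ 0.59616752  0.02409838 -0.01175594] [ 0.23527667 -0.61267707  0.22493346]
```

View pics/s4.png

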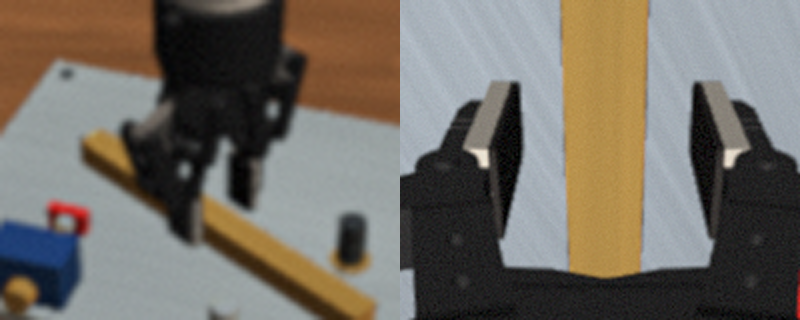

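Request:
{"fn": "drive_tool", "kwargs": {"series": [[0,0,0.2,0,0],[0,0,0.2,0,0],[0,0,0,0,0],[0,0,0,0,0]]}}

```text
t: 7.7
eef_pos: [0.5962, 0.024, -0.0157]
tool_rot: [-0.0, 0.893, 0.45, -0.0]
contact_force: [-0.1, 0.5, 0.5]
gripper_width: 0.502
grasp_force: 0.0
```

Request:
{"fn": "drive_tool", "kwargs": {"series": [[0,0,0,0,0.3],[0,0,0,0,0.6],[0,0,0,0,0.7],[0,0,0,0,0.7],[0,0,0,0,0.7]], "squeeze": 25}}

```text
t: 8.2
eef_pos: [0.5961, 0.0243, -0.0154]
tool_rot: [-0.0, 0.893, 0.45, -0.0]
contact_force: [-2.1, 0.6, 5.0]
gripper_width: 0.225
grasp_force: 25.9
```

Request:
{"fn": "drive_tool", "kwargs": {"series": [[0,0,-0.05,0,0.7],[0,0,-0.05,0,0.7],[0,0,0,0,0.7]]}}

```text
t: 8.5
eef_pos: [0.5956, 0.0237, -0.0154]
tool_rot: [-0.0, 0.893, 0.449, -0.001]
contact_force: [0.1, 1.0, -7.0]
gripper_width: 0.226
grasp_force: 24.7
```

Request:
{"fn": "drive_tool", "kwargs": {"series": [[0,0,0.04,0,0.7],[-0.3,-0.4,0,0,0.7],[-0.4,-0.4,0,0,0.7],[-0.4,-0.4,0,0,0.7],[-0.4,-0.4,0,0,0.7],[-0.3,-0.4,0,0,0.7],[0,0,0,0,0.7],[0,0,0,0,0.7]]}}

```text
t: 9.3
eef_pos: [0.5696, 0.0215, -0.0149]
tool_rot: [0.0, 0.893, 0.45, 0.0]
contact_force: [-0.2, 0.6, -7.3]
gripper_width: 0.229
grasp_force: 25.0
```

```bash
python3 look.py w4 | grep -v cx
python3 - <<'E'
from h import *
m=imaging.camera_model('wrist'); im=imaging.read_camera('wrist')
hsv=cv2.cvtColor(im,cv2.COLOR_RGB2HSV)
mk=(hsv[:,:,1]>110)&(hsv[:,:,2]>90)&(abs(hsv[:,:,0].astype(int)-20)<7)
for v in (20,40,60,80,100,120,160,200): 
    c=np.where(mk[v,260:400])[0]+260; print(v,(c.min(),c.max(),len(c)) if len(c) else None)
cv2.imwrite('pics/w4c.png',cv2.resize(im[:260,180:460,::-1],(560,520),interpolation=cv2.INTER_CUBIC))
E
```

```text
9.3 [ 0.5696  0.0215 -0.0149] [ 0.15  0.62 -0.39  1.93  0.37  0.65 -1.11] [-0.19  0.65 -7.26]
alpha 0.9326 [ 0.  0. -1.]
plate 0.91 [276. 153.] [0.5432 0.1118] [0.174 0.178] [[0.4410000145435333, 0.03999999910593033], [0.6169999837875366, 0.010999999940395355], [0.6449999809265137, 0.18299999833106995], [0.4690000116825104, 0.21199999749660492]]
plate 0.69 [325. 159.] [0.5894 0.0476] [0.19  0.024] [[0.5230000019073486, -0.02199999988079071], [0.5419999957084656, -0.035999998450279236], [0.656000018119812, 0.11699999868869781], [0.6359999775886536, 0.13099999725818634]]
bar 0.85 [324. 155.] [0.5924 0.0515] [0.165 0.021] [[0.5350000262260437, -0.008999999612569809], [0.5519999861717224, -0.020999999716877937], [0.6499999761581421, 0.1120000034570694], [0.6330000162124634, 0.12399999797344208]]
bar 0.79 [  8. 320.] [0.2747 0.1254] [0.078 0.035] [[0.2329999953508377, 0.1340000033378601], [0.23999999463558197, 0.10000000149011612], [0.31700000166893005, 0.11699999868869781], [0.3089999854564667, 0.1509999930858612]]
post 0.6 [268.  66.] [0.6056 0.105 ] [0.02  0.025] [[0.593999981880188, 0.11599999666213989], [0.597000002861023, 0.09099999815225601], [0.6169999837875366, 0.09399999678134918], [0.6140000224113464, 0.11900000274181366]]
stop 0.73 [533. 287.] [ 0.6547 -0.06  ] [0.047 0.085] [[0.6169999837875366, -0.028999999165534973], [0.6480000019073486, -0.1080000028014183], [0.6919999718666077, -0.09099999815225601], [0.6610000133514404, -0.012000000104308128]]
20 (np.int64(300), np.int64(345), 46)
40 (np.int64(300), np.int64(345), 46)
60 (np.int64(285), np.int64(345), 55)
80 (np.int64(285), np.int64(345), 56)
100 (np.int64(300), np.int64(345), 46)
120 (np.int64(300), np.int64(345), 46)
160 (np.int64(300), np.int64(345), 46)
200 (np.int64(301), np.int64(344), 44)
```

View pics/w4c.png

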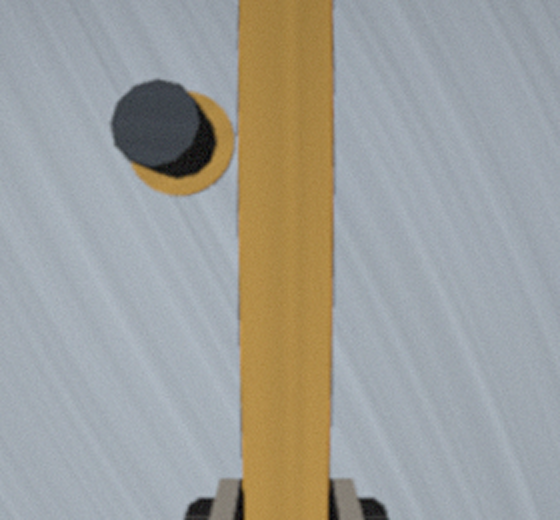

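Request:
{"fn": "drive_tool", "kwargs": {"series": [[0,-0.2,0.06,0,0.7],[0,-0.1,0,0,0.7],[0,-0.1,0,0,0.7],[0,0,0,0,0.7]]}}

```text
t: 10.0
eef_pos: [0.5664, 0.0241, -0.0154]
tool_rot: [0.0, 0.893, 0.45, 0.0]
contact_force: [0.2, -0.2, -5.8]
gripper_width: 0.232
grasp_force: 25.3
```

Request:
{"fn": "drive_tool", "kwargs": {"series": [[0,-0.1,0.04,0,0.7],[0,-0.05,0,0,0.7],[0,0,0,0,0.7]]}}

```text
t: 10.3
eef_pos: [0.5662, 0.0244, -0.0154]
tool_rot: [0.001, 0.893, 0.449, 0.001]
contact_force: [3.7, -2.8, -0.9]
gripper_width: 0.223
grasp_force: 25.8
```

Request:
{"fn": "drive_tool", "kwargs": {"series": [[0,-0.05,0,0,0.7],[0,0,0,0,0.7],[0,0,0,0,0.7]]}}

```text
t: 10.6
eef_pos: [0.5659, 0.0247, -0.0154]
tool_rot: [0.001, 0.893, 0.449, 0.001]
contact_force: [3.9, -4.3, 0.9]
gripper_width: 0.22
grasp_force: 26.0
```

Request:
{"fn": "drive_tool", "kwargs": {"series": [[0,-0.05,0,0,0.7],[0,0,0,0,0.7],[0,0,0,0,0.7]]}}

```text
t: 10.9
eef_pos: [0.5654, 0.0251, -0.0154]
tool_rot: [0.001, 0.893, 0.449, 0.001]
contact_force: [3.6, -3.4, 1.7]
gripper_width: 0.228
grasp_force: 25.9
```

Request:
{"fn": "drive_tool", "kwargs": {"series": [[0,-0.05,0,0,0.7],[0,-0.05,0,0,0.7],[0,0,0,0,0.7],[0,0,0,0,0.7]]}}

```text
t: 11.3
eef_pos: [0.5648, 0.0256, -0.0154]
tool_rot: [0.001, 0.893, 0.449, 0.001]
contact_force: [3.9, -4.3, 0.2]
gripper_width: 0.228
grasp_force: 25.9
```

```bash
cat > st.py <<'E'
from h import *
s=readout.get_obs(); m=imaging.camera_model('wrist'); im=imaging.read_camera('wrist')
hsv=cv2.cvtColor(im,cv2.COLOR_RGB2HSV)
mk=((hsv[:,:,1]>110)&(hsv[:,:,2]>90)&(abs(hsv[:,:,0].astype(int)-20)<7)).astype(np.uint8)
mk=cv2.morphologyEx(mk,cv2.MORPH_OPEN,np.ones((5,5),np.uint8)); mk[250:]=0
n,l,st,_=cv2.connectedComponentsWithStats(mk); o=np.argsort(-st[1:,4])[:3]+1; print(st[o].tolist())
dark=((im.max(2)<75)).astype(np.uint8); dark[200:]=0
n,l2,s2,c2=cv2.connectedComponentsWithStats(dark); o=np.argsort(-s2[1:,4])[:2]+1; print('dark',s2[o].tolist(),c2[o].round().tolist())
print(s['t'],s['eef_pos'].round(4),s['contact_force'].round(1),s['torque'].round(2))
E
python3 st.py
```

```text
[[262, 0, 85, 250, 11807]]
dark [[559, 0, 81, 40, 2126], [253, 40, 46, 49, 1114]] [[599.0, 17.0], [278.0, 65.0]]
11.3 [ 0.5648  0.0256 -0.0154] [ 3.9 -4.3  0.2] [-0.8  -0.87 -0.08]
```

Request:
{"fn": "drive_tool", "kwargs": {"series": [[0,-0.05,0,0,0.7],[0,-0.05,0,0,0.7],[0,0,0,0,0.7],[0,0,0,0,0.7]]}}

```text
t: 11.75
eef_pos: [0.5644, 0.0259, -0.0154]
tool_rot: [0.001, 0.894, 0.449, 0.001]
contact_force: [5.3, -4.7, -1.3]
gripper_width: 0.227
grasp_force: 25.8
```

```bash
python3 st.py
```

```text
[[263, 0, 85, 250, 11740]]
dark [[559, 0, 81, 40, 2112], [254, 40, 46, 49, 1088]] [[599.0, 17.0], [279.0, 65.0]]
11.75 [ 0.5644  0.0259 -0.0154] [ 5.3 -4.7 -1.3] [-0.93 -1.12 -0.19]
```

Request:
{"fn": "drive_tool", "kwargs": {"series": [[0,-0.05,0,0,0.7],[0,-0.05,0,0,0.7],[0,0,0,0,0.7],[0,0,0,0,0.7]]}}

```text
t: 12.2
eef_pos: [0.564, 0.0261, -0.0154]
tool_rot: [0.001, 0.894, 0.448, 0.001]
contact_force: [7.6, -5.3, -1.2]
gripper_width: 0.222
grasp_force: 25.8
```

```bash
python3 st.py
```

```text
[[263, 0, 86, 250, 11720]]
dark [[559, 0, 81, 40, 2105], [254, 40, 47, 49, 1126]] [[599.0, 17.0], [280.0, 65.0]]
12.2 [ 0.564   0.0261 -0.0154] [ 7.6 -5.3 -1.2] [-1.08 -1.31 -0.43]
```

Request:
{"fn": "drive_tool", "kwargs": {"series": [[0,0,0,0,0.3],[0,0,0,0,0],[0,0,0,0,0],[0,0,-2,0,0],[0,0,-3,0,0],[0,0,-3,8,0],[0,0,0,8,0],[0,0,0,8,0]]}}

```text
t: 13.05
eef_pos: [0.5622, 0.0279, 0.0652]
tool_rot: [-0.0, 0.968, 0.252, 0.001]
contact_force: [-0.1, -0.6, -0.6]
gripper_width: 0.5
grasp_force: 0.0
```

Request:
{"fn": "drive_tool", "kwargs": {"series": [[0,0,0,8,1],[0,0,0,8,1],[0,0,0,8,1],[0,0,0,8,1],[0,0,0,8,1],[0,0,0,8,1],[0,0,0,8,1],[0,0,0,8,1]]}}

```text
t: 13.85
eef_pos: [0.5612, 0.0279, 0.0638]
tool_rot: [-0.0, 0.954, -0.299, -0.001]
contact_force: [-0.2, 0.5, 0.4]
gripper_width: -0.0
grasp_force: 0.0
```

Request:
{"fn": "drive_tool", "kwargs": {"series": [[0,0,0,2,1],[-3.6,0,0,0,1],[0,4,0,0,1],[0,4,0,0,1],[0,2,0,0,1],[0,0,0,0,1],[0,0,0,0,1]]}}

```text
t: 14.55
eef_pos: [0.4736, -0.0313, 0.0642]
tool_rot: [-0.0, 0.95, -0.313, 0.0]
contact_force: [0.2, -0.2, -0.6]
gripper_width: 0.002
grasp_force: 0.0
```

Run:
```python
from h import *
s=readout.get_obs(); m=imaging.camera_model('wrist'); im=imaging.read_camera('wrist'); save('w5',im)
T=rot(s['tool_rot']); print(s['eef_pos'].round(4),s['contact_force'].round(2),s['gripper_width'],np.arctan2(T[1,0],T[0,0]),s['q'].round(2))
t=imaging.camera_model('top'); im=imaging.read_camera('top'); save('t5',im)
for c,mm in (('wrist',m),('top',t)):
  for r in imaging.cut_out('bar',c)[:3]:
    mk=(r['mask']*255).astype(np.uint8); nn,l,st,_=cv2.connectedComponentsWithStats(mk); mk=l==1+np.argmax(st[1:,4])
    a,b,p=bar_from_mask(c,mk,.03,mm); print(c,round(r['conf'],2),np.round(r['centre']),a.round(4),b.round(3),p.round(3).tolist())
  for r in imaging.cut_out('post',c)[:1]: print(c,'post',r['centre'],onz(c,r['centre'],.026,mm))
```

```text
[ 0.4736 -0.0313  0.0642] [ 0.16 -0.18 -0.58] 0.002252948731759437 -0.6370719753446904 [-0.01  0.34 -0.07  2.14  0.04  0.66 -2.31]
wrist 0.96 [611. 232.] [ 0.2396 -0.2602] [0.039 0.237] [[0.11900000274181366, -0.25600001215934753], [0.35199999809265137, -0.30300000309944153], [0.36000001430511475, -0.26499998569488525], [0.12700000405311584, -0.21699999272823334]]
wrist 0.61 [221. 162.] [0.5664 0.026 ] [0.238 0.022] [[0.4860000014305115, -0.06199999898672104], [0.5040000081062317, -0.07599999755620956], [0.6470000147819519, 0.11400000005960464], [0.6290000081062317, 0.12800000607967377]]
wrist post [104.2, 186.6] [0.60195979 0.10447799 0.026     ]
top 0.85 [425. 293.] [ 0.2165 -0.2714] [0.025 0.237] [[0.09799999743700027, -0.25999999046325684], [0.33000001311302185, -0.3070000112056732], [0.33500000834465027, -0.28299999237060547], [0.10300000011920929, -0.23600000143051147]]
top 0.75 [254. 277.] [0.2554 0.2297] [0.237 0.022] [[0.19699999690055847, 0.12600000202655792], [0.21799999475479126, 0.11699999868869781], [0.3140000104904175, 0.3330000042915344], [0.2930000126361847, 0.34299999475479126]]
top 0.53 [309. 164.] [0.5925 0.0686] [0.146 0.026] [[0.5379999876022339, 0.017999999225139618], [0.5590000152587891, 0.003000000026077032], [0.6470000147819519, 0.11900000274181366], [0.6259999871253967, 0.13500000536441803]]
```

View pics/w5.png

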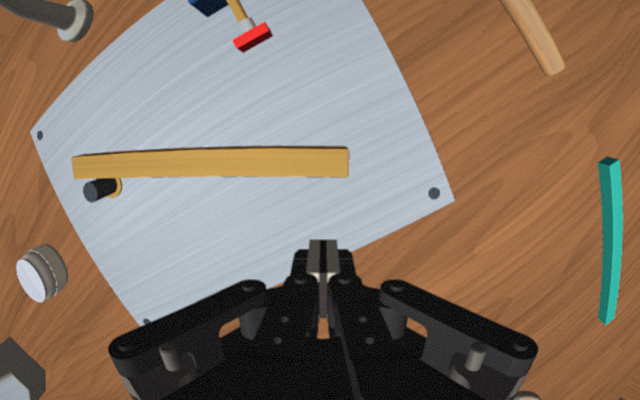

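Request:
{"fn": "drive_tool", "kwargs": {"series": [[0,0.5,2,0,1],[0,0,2,0,1],[0,0,1.5,0,1],[0,0,1,0,1],[0,0,0.3,0,1],[0,0,0,0,1],[0,0,0,0,1]]}}

```text
t: 15.55
eef_pos: [0.4709, -0.0356, -0.0035]
tool_rot: [-0.0, 0.95, -0.314, 0.0]
contact_force: [-0.3, -0.3, 0.2]
gripper_width: -0.003
grasp_force: 0.0
```

Request:
{"fn": "drive_tool", "kwargs": {"series": [[0,0,0.2,0,1],[0,0,0.2,0,1],[0,0,0,0,1],[0,0,0,0,1]]}}

```text
t: 15.95
eef_pos: [0.4704, -0.0357, -0.0079]
tool_rot: [-0.0, 0.949, -0.314, 0.0]
contact_force: [1.2, 0.2, -0.1]
gripper_width: -0.003
grasp_force: 0.0
```

Request:
{"fn": "drive_tool", "kwargs": {"series": [[0.3,0,0,0,1],[0.2,0,0,0,1],[0.2,0,0,0,1],[0,0,0,0,1]]}}

```text
t: 16.35
eef_pos: [0.4765, -0.0401, -0.0079]
tool_rot: [-0.0, 0.949, -0.314, 0.0]
contact_force: [0.5, -0.5, -0.7]
gripper_width: -0.004
grasp_force: 0.0
```

Request:
{"fn": "drive_tool", "kwargs": {"series": [[0.2,0,0,0,1],[0.2,0,0,0,1],[0.1,0,0,0,1],[0,0,0,0,1]]}}

```text
t: 16.75
eef_pos: [0.4802, -0.0429, -0.008]
tool_rot: [-0.0, 0.949, -0.314, 0.0]
contact_force: [-0.1, -0.8, 0.1]
gripper_width: -0.001
grasp_force: 0.0
```

Request:
{"fn": "drive_tool", "kwargs": {"series": [[0.2,0,0,0,1],[0.2,0,0,0,1],[0.1,0,0,0,1],[0,0,0,0,1]]}}

```text
t: 17.15
eef_pos: [0.4834, -0.0454, -0.0081]
tool_rot: [0.0, 0.95, -0.314, -0.001]
contact_force: [-2.8, 3.0, 1.9]
gripper_width: 0.003
grasp_force: 1.6
```

Request:
{"fn": "drive_tool", "kwargs": {"series": [[0.2,0,0,-0.5,1],[0.3,0,0,-1,1],[0.34,0,0,-1,1],[0.34,0,0,-1,1],[0.34,0,0,-1,1],[0.34,0,0,-1,1],[0.34,0,0,-1,1],[0.34,0,0,-1,1]]}}

```text
t: 17.95
eef_pos: [0.5034, -0.0601, -0.0084]
tool_rot: [0.001, 0.968, -0.251, -0.002]
contact_force: [-5.6, 1.1, 4.1]
gripper_width: -0.002
grasp_force: 2.4
```

```bash
cat > b.py <<'E'
from h import *
s=readout.get_obs(); T=rot(s['tool_rot']); m=imaging.camera_model('wrist'); im=imaging.read_camera('wrist')
X=np.array([.9857,-.168]);Y=np.array([.168,.9857]);O=np.array([.6127,.0185])
print(s['t'],s['eef_pos'].round(4),s['contact_force'].round(1),s['torque'].round(2),'alpha+yaw deg',np.degrees(np.arctan2(T[1,0],T[0,0])+.169).round(1))
print('F plate',(s['contact_force'][:2]@X).round(1),(s['contact_force'][:2]@Y).round(1))
for r in imaging.cut_out('bar','wrist')[:3]:
    mk=(r['mask']*255).astype(np.uint8); nn,l,st,_=cv2.connectedComponentsWithStats(mk); mk=l==1+np.argmax(st[1:,4])
    a,b,p=bar_from_mask('wrist',mk,.03,m)
    if not .4<a[0]<.75 or abs(a[1])>.15: continue
    e=[p[i+1]-p[i] for i in range(2)]; e=max(e,key=np.linalg.norm); e*=np.sign(e[1])
    d=np.degrees(-np.arctan2(e[0],e[1])+.169)
    dn=e/np.linalg.norm(e)
    # pixel-side ends at top face
    P=[(q-O)@np.c_[X,Y] for q in (a,a+dn*b.max()/2,a-dn*b.max()/2)]
    print('bar',round(r['conf'],2),b.round(3),'deg',d.round(1),'C,heel,toe plate',np.round(P,4).tolist(),'tcp',((s['eef_pos'][:2]-O)@np.c_[X,Y]).round(4))
E
python3 b.py
```

```text
17.95 [ 0.5034 -0.0601 -0.0084] [-5.6  1.1  4.1] [ 0.09  1.17 -0.06] alpha+yaw deg -19.3
F plate -5.7 0.2
bar 0.83 [0.239 0.026] deg -20.4 C,heel,toe plate [[-0.0344, -0.0044], [0.0071, 0.1075], [-0.076, -0.1163]] tcp [-0.0946 -0.0959]
```

Request:
{"fn": "drive_tool", "kwargs": {"series": [[0.34,0,0,-1,1],[0.34,0,0,-1,1],[0.34,0,0,-1,1],[0.34,0,0,-1,1],[0.34,0,0,-1,1],[0.34,0,0,-1,1],[0.34,0,0,-1,1]]}}

```text
t: 18.75
eef_pos: [0.527, -0.0704, -0.008]
tool_rot: [0.0, 0.982, -0.191, 0.0]
contact_force: [-3.4, 0.0, -1.2]
gripper_width: 0.0
grasp_force: 1.0
```

```bash
python3 b.py
```

```text
18.75 [ 0.527  -0.0704 -0.008 ] [-3.4  0.  -1.2] [-0.11  0.51 -0.02] alpha+yaw deg -12.3
F plate -3.3 -0.5
bar 0.6 [0.238 0.025] deg -12.8 C,heel,toe plate [[-0.0226, -0.0043], [0.0038, 0.1119], [-0.0489, -0.1204]] tcp [-0.0696 -0.102 ]
```

Request:
{"fn": "drive_tool", "kwargs": {"series": [[0.34,0,0,-1,1],[0.34,0,0,-1,1],[0.34,0,0,-1,1],[0,0,0,0,1]]}}

```text
t: 19.25
eef_pos: [0.5362, -0.0741, -0.0079]
tool_rot: [0.0, 0.986, -0.165, -0.0]
contact_force: [-3.6, -1.1, 1.2]
gripper_width: 0.002
grasp_force: 1.3
```

```bash
python3 b.py
python3 - <<'E'
from h import *
X=np.array([.9857,-.168]);Y=np.array([.168,.9857]);O=np.array([.6127,.0185])
m=dict(imaging.camera_model('wrist')); mt=imaging.camera_model('top')
im=cv2.imread('pics/w2.png')
M={'w1':dict(m,xyz=np.array([0.58480945,-0.0068539,0.37297698]),orientation=[0.13243155,0.93944608,-0.31294095,-0.04439496])}
for n,cam,mm in (('w1','wrist',M['w1']),('top','top',mt)):
    b=cv2.imread(f'pics/{n}.png').astype(int); k=np.argwhere((b[:,:,2]>150)&(b[:,:,1]<70)&(b[:,:,0]<80))[:,::-1]
    P=np.array([(onz(cam,q,.03,mm)[:2]-O)@np.c_[X,Y] for q in k]); print(n,len(k),k.mean(0),P.min(0),P.max(0))
E
```

```text
19.25 [ 0.5362 -0.0741 -0.0079] [-3.6 -1.1  1.2] [-0.03  0.57  0.03] alpha+yaw deg -9.4
F plate -3.4 -1.7
bar 0.89 [0.237 0.025] deg -9.9 C,heel,toe plate [[-0.0176, -0.0052], [0.0028, 0.1117], [-0.038, -0.1221]] tcp [-0.0598 -0.1041]
w1 126 [369.49206349 146.58730159] [ 0.0034138  -0.09757836] [ 0.01020549 -0.07274079]
top 323 [142.41795666 158.42105263] [-0.55333892 -0.09053639] [0.0744083 0.7234994]
```

Request:
{"fn": "drive_tool", "kwargs": {"series": [[0.17,0,0,-0.5,1],[0.17,0,0,-0.5,1],[0.17,0,0,-0.5,1],[0.17,0,0,-0.5,1],[0.17,0,0,-0.5,1],[0.17,0,0,-0.5,1],[0.17,0,0,-0.5,1],[0,0,0,0,1]]}}

```text
t: 20.15
eef_pos: [0.5472, -0.0778, -0.008]
tool_rot: [0.0, 0.991, -0.135, -0.0]
contact_force: [-3.4, -1.0, 2.2]
gripper_width: 0.0
grasp_force: 1.7
```

Request:
{"fn": "drive_tool", "kwargs": {"series": [[0.15,0,0,-0.5,1],[0.1,0,0,-0.3,1],[0.1,0,0,-0.3,1],[0,0,0,0,1]]}}

```text
t: 20.55
eef_pos: [0.5513, -0.0785, -0.008]
tool_rot: [-0.0, 0.992, -0.126, 0.0]
contact_force: [-1.8, -0.9, 0.1]
gripper_width: -0.0
grasp_force: 1.1
```

```bash
python3 b.py
```

```text
20.55 [ 0.5513 -0.0785 -0.008 ] [-1.8 -0.9  0.1] [-0.2   0.54 -0.03] alpha+yaw deg -4.8
F plate -1.7 -1.2
bar 0.63 [0.238 0.025] deg -5.5 C,heel,toe plate [[-0.0103, -0.004], [0.0012, 0.1144], [-0.0218, -0.1225]] tcp [-0.0443 -0.1059]
```

Request:
{"fn": "drive_tool", "kwargs": {"series": [[0.1,0,0,-0.3,1],[0.1,0,0,-0.3,1],[0.1,0,0,-0.3,1],[0,0,0,0,1]]}}

```text
t: 21.05
eef_pos: [0.554, -0.0791, -0.008]
tool_rot: [-0.0, 0.993, -0.118, 0.0]
contact_force: [-2.7, -0.9, -0.1]
gripper_width: -0.004
grasp_force: 1.3
```

Request:
{"fn": "drive_tool", "kwargs": {"series": [[0.1,0,0,-0.3,1],[0.1,0,0,-0.3,1],[0,0,0,0,1]]}}

```text
t: 21.35
eef_pos: [0.556, -0.0797, -0.008]
tool_rot: [-0.0, 0.994, -0.113, 0.0]
contact_force: [-2.5, -0.4, 0.7]
gripper_width: -0.0
grasp_force: 1.3
```

Request:
{"fn": "drive_tool", "kwargs": {"series": [[0.1,0,0,-0.3,1],[0.05,0,0,-0.2,1],[0,0,0,0,1]]}}

```text
t: 21.65
eef_pos: [0.5574, -0.08, -0.008]
tool_rot: [0.0, 0.994, -0.109, 0.0]
contact_force: [-2.8, -1.1, 0.6]
gripper_width: -0.004
grasp_force: 1.4
```

Request:
{"fn": "drive_tool", "kwargs": {"series": [[0.1,0,0,-0.3,1],[0.05,0,0,-0.2,1],[0,0,0,0,1]]}}

```text
t: 21.95
eef_pos: [0.5589, -0.0804, -0.008]
tool_rot: [0.0, 0.995, -0.104, 0.0]
contact_force: [-3.3, -1.8, 0.5]
gripper_width: 0.002
grasp_force: 1.3
```

Request:
{"fn": "drive_tool", "kwargs": {"series": [[0.1,0,0,-0.3,1],[0.05,0,0,-0.2,1],[0,0,0,0,1]]}}

```text
t: 22.25
eef_pos: [0.5603, -0.0807, -0.008]
tool_rot: [0.0, 0.995, -0.1, 0.0]
contact_force: [-3.6, -1.6, 0.4]
gripper_width: -0.0
grasp_force: 1.3
```

Request:
{"fn": "drive_tool", "kwargs": {"series": [[0.1,0,0,-0.3,1],[0.05,0,0,-0.1,1],[0,0,0,0,1]]}}

```text
t: 22.55
eef_pos: [0.5618, -0.0809, -0.008]
tool_rot: [-0.0, 0.995, -0.096, 0.0]
contact_force: [-3.0, -1.6, 1.1]
gripper_width: 0.001
grasp_force: 1.3
```

```bash
python3 b.py
```

```text
22.55 [ 0.5618 -0.0809 -0.008 ] [-3.  -1.6  1.1] [-0.31  0.62 -0.03] alpha+yaw deg -1.4
F plate -2.7 -2.1
bar 0.8 [0.237 0.025] deg -2.4 C,heel,toe plate [[-0.0049, -0.0036], [0.0001, 0.1149], [-0.01, -0.1221]] tcp [-0.0335 -0.1065]
```

Request:
{"fn": "drive_tool", "kwargs": {"series": [[0.05,0,0,-0.15,1],[0.05,0,0,-0.15,1],[0,0,0,0,1]]}}

```text
t: 22.95
eef_pos: [0.5626, -0.081, -0.008]
tool_rot: [-0.0, 0.996, -0.094, -0.0]
contact_force: [-3.6, -1.2, 1.6]
gripper_width: -0.001
grasp_force: 1.6
```

Request:
{"fn": "drive_tool", "kwargs": {"series": [[0.05,0,0,-0.15,1],[0.05,0,0,-0.15,1],[0,0,0,0,1]]}}

```text
t: 23.25
eef_pos: [0.5637, -0.0812, -0.008]
tool_rot: [-0.0, 0.996, -0.091, 0.0]
contact_force: [-3.2, 0.2, 1.5]
gripper_width: -0.004
grasp_force: 1.4
```

Request:
{"fn": "drive_tool", "kwargs": {"series": [[0.05,0,0,-0.15,1],[0.05,0,0,-0.15,1],[0,0,0,0,1]]}}

```text
t: 23.55
eef_pos: [0.5647, -0.0814, -0.008]
tool_rot: [-0.0, 0.996, -0.089, 0.0]
contact_force: [-3.0, -1.2, 2.1]
gripper_width: 0.002
grasp_force: 1.4
```

Request:
{"fn": "drive_tool", "kwargs": {"series": [[0.05,0,0,-0.15,1],[0.05,0,0,-0.15,1],[0,0,0,0,1]]}}

```text
t: 23.85
eef_pos: [0.5657, -0.0816, -0.008]
tool_rot: [-0.0, 0.996, -0.086, 0.0]
contact_force: [-3.2, -2.2, 1.8]
gripper_width: 0.001
grasp_force: 1.4
```

Request:
{"fn": "drive_tool", "kwargs": {"series": [[0.05,0,0,-0.1,1],[0.05,0,0,-0.1,1],[0,0,0,0,1]]}}

```text
t: 24.15
eef_pos: [0.5666, -0.0818, -0.008]
tool_rot: [0.0, 0.996, -0.084, 0.0]
contact_force: [-2.7, -0.3, 1.1]
gripper_width: 0.004
grasp_force: 1.4
```

Request:
{"fn": "drive_tool", "kwargs": {"series": [[0.05,0,0,-0.1,1],[0.05,0,0,-0.1,1],[0,0,0,0,1]]}}

```text
t: 24.45
eef_pos: [0.5675, -0.0819, -0.008]
tool_rot: [-0.0, 0.997, -0.083, -0.0]
contact_force: [-3.5, -1.9, 1.1]
gripper_width: 0.001
grasp_force: 1.7
```

Request:
{"fn": "drive_tool", "kwargs": {"series": [[0.05,0,0,-0.1,1],[0.05,0,0,-0.1,1],[0,0,0,0,1]]}}

```text
t: 24.75
eef_pos: [0.5677, -0.082, -0.0081]
tool_rot: [0.0, 0.997, -0.081, -0.001]
contact_force: [-6.0, -0.5, 2.9]
gripper_width: -0.002
grasp_force: 2.7
```

Request:
{"fn": "drive_tool", "kwargs": {"series": [[0.05,0,0,-0.1,1],[0.05,0,0,-0.1,1],[0,0,0,0,1]]}}

```text
t: 25.05
eef_pos: [0.5679, -0.0821, -0.0081]
tool_rot: [0.0, 0.997, -0.079, -0.001]
contact_force: [-7.8, -1.5, 5.1]
gripper_width: -0.005
grasp_force: 3.7
```

```bash
python3 b.py
```

```text
25.05 [ 0.5679 -0.0821 -0.0081] [-7.8 -1.5  5.1] [-0.16  1.67 -0.01] alpha+yaw deg 0.6
F plate -7.5 -2.7
bar 0.7 [0.239 0.025] deg -0.5 C,heel,toe plate [[-0.0023, -0.0022], [-0.0013, 0.1171], [-0.0033, -0.1215]] tcp [-0.0272 -0.1067]
bar 0.65 [0.303 0.228] deg 2.8 C,heel,toe plate [[-0.027, -0.0157], [-0.0344, 0.1358], [-0.0197, -0.1671]] tcp [-0.0272 -0.1067]
```

Request:
{"fn": "drive_tool", "kwargs": {"series": [[0.05,0,0,0,1],[0.05,0,0,0,1],[0,0,0,0,1]]}}

```text
t: 25.45
eef_pos: [0.5681, -0.0821, -0.0082]
tool_rot: [0.0, 0.997, -0.079, -0.002]
contact_force: [-9.8, -1.2, 7.1]
gripper_width: 0.0
grasp_force: 4.8
```

Request:
{"fn": "drive_tool", "kwargs": {"series": [[0.05,0,0,0,1],[0.03,0,0,0,1],[0,0,0,0,1]]}}

```text
t: 25.75
eef_pos: [0.568, -0.0821, -0.0083]
tool_rot: [0.0, 0.997, -0.079, -0.003]
contact_force: [-12.5, -0.6, 9.5]
gripper_width: -0.0
grasp_force: 5.9
```

Request:
{"fn": "drive_tool", "kwargs": {"series": [[0,0,-0.03,0,1],[0,0,0,0,1]]}}

```text
t: 25.95
eef_pos: [0.5685, -0.0822, -0.0081]
tool_rot: [0.0, 0.997, -0.079, -0.002]
contact_force: [-9.6, 0.6, 5.0]
gripper_width: 0.002
grasp_force: 4.8
```

Request:
{"fn": "drive_tool", "kwargs": {"series": [[0,0,-0.03,0,1],[0,0,0,0,1]]}}

```text
t: 26.15
eef_pos: [0.5685, -0.0822, -0.0081]
tool_rot: [0.0, 0.997, -0.079, -0.002]
contact_force: [-8.2, -0.5, 3.0]
gripper_width: 0.003
grasp_force: 4.3
```

Request:
{"fn": "drive_tool", "kwargs": {"series": [[0.03,0,-0.03,0,1],[0.03,0,-0.02,0,1],[0,0,0,0,1]]}}

```text
t: 26.45
eef_pos: [0.5689, -0.0823, -0.008]
tool_rot: [0.0, 0.997, -0.079, -0.003]
contact_force: [-8.7, -0.3, 0.4]
gripper_width: -0.002
grasp_force: 3.9
```

Request:
{"fn": "drive_tool", "kwargs": {"series": [[0.04,0,-0.02,0,1],[0.03,0,-0.02,0,1],[0,0,0,0,1]]}}

```text
t: 26.75
eef_pos: [0.5691, -0.0823, -0.0079]
tool_rot: [0.0, 0.997, -0.079, -0.003]
contact_force: [-8.3, -0.3, -1.7]
gripper_width: -0.001
grasp_force: 4.0
```

Request:
{"fn": "drive_tool", "kwargs": {"series": [[0.04,0,0,0,1],[0.04,0,0,0,1],[0,0,0,0,1]]}}

```text
t: 27.05
eef_pos: [0.5692, -0.0824, -0.0079]
tool_rot: [0.0, 0.997, -0.079, -0.004]
contact_force: [-10.0, 0.1, 0.1]
gripper_width: 0.002
grasp_force: 4.9
```

Request:
{"fn": "drive_tool", "kwargs": {"series": [[0.04,0,-0.01,0,1],[0.03,0,-0.01,0,1],[0,0,0,0,1]]}}

```text
t: 27.35
eef_pos: [0.5694, -0.0824, -0.0079]
tool_rot: [0.0, 0.997, -0.079, -0.004]
contact_force: [-11.3, 0.0, -0.3]
gripper_width: -0.004
grasp_force: 5.3
```

Request:
{"fn": "drive_tool", "kwargs": {"series": [[0.04,0,0,0,1],[0,0,0,0,1],[0,0,0,0,1],[0,0,0,0,1],[0,0,0,0,1],[0,0,0,0,1],[0,0,0,0,1],[0,0,0,0,1]]}}

```text
t: 28.15
eef_pos: [0.5694, -0.0825, -0.0079]
tool_rot: [0.0, 0.997, -0.079, -0.005]
contact_force: [-11.8, -0.1, 1.6]
gripper_width: 0.0
grasp_force: 5.7
```

Request:
{"fn": "drive_tool", "kwargs": {"series": [[0,0,0,0,1],[0,0,0,0,1],[0,0,0,0,1],[0,0,0,0,1]]}}

```text
t: 28.55
eef_pos: [0.5694, -0.0825, -0.0079]
tool_rot: [0.0, 0.997, -0.079, -0.005]
contact_force: [-11.4, 1.6, 0.7]
gripper_width: -0.001
grasp_force: 5.7
```

```bash
python3 b.py
```

```text
28.55 [ 0.5694 -0.0825 -0.0079] [-11.4   1.6   0.7] [ 0.09  2.55 -0.  ] alpha+yaw deg 0.6
F plate -11.5 -0.4
bar 0.97 [0.239 0.026] deg -0.2 C,heel,toe plate [[-0.0014, -0.0022], [-0.0011, 0.1172], [-0.0017, -0.1217]] tcp [-0.0257 -0.1068]
```

Request:
{"fn": "drive_tool", "kwargs": {"series": [[-0.04,0,0,0,1],[-0.04,0,0,0,1],[-0.04,0,0,0,1],[-0.04,0,0,0,1],[-0.04,0,0,0,1],[-0.04,0,0,0,1],[0,0,0,0,1]]}}

```text
t: 29.35
eef_pos: [0.569, -0.0823, -0.0077]
tool_rot: [0.0, 0.997, -0.079, -0.003]
contact_force: [-7.1, -0.8, -3.1]
gripper_width: -0.001
grasp_force: 3.5
```

Request:
{"fn": "drive_tool", "kwargs": {"series": [[-0.05,0,0,0,1],[-0.05,0,0,0,1],[-0.05,0,0,0,1],[-0.05,0,0,0,1],[-0.1,0,0,0,1],[-0.1,0,0,0,1],[0,0,0,0,1]]}}

```text
t: 30.05
eef_pos: [0.5685, -0.0816, -0.0061]
tool_rot: [-0.0, 0.997, -0.079, 0.0]
contact_force: [-3.2, 1.3, -3.0]
gripper_width: -0.003
grasp_force: 1.7
```

Request:
{"fn": "drive_tool", "kwargs": {"series": [[-0.3,0,0,0,1],[-1,0,0,0,1],[-1.5,0,0,0,1],[0,0,-2,0,1],[0,0,-4,0,1],[0,0,-4,0,1],[0,0,0,0,1],[0,0,0,0,1]]}}

```text
t: 30.85
eef_pos: [0.5417, -0.0777, 0.0953]
tool_rot: [0.0, 0.997, -0.079, 0.002]
contact_force: [-0.8, 0.1, -1.1]
gripper_width: 0.001
grasp_force: 0.0
```

```bash
python3 b.py
```

```text
30.85 [ 0.5417 -0.0777  0.0953] [-0.8  0.1 -1.1] [0.05 0.01 0.  ] alpha+yaw deg 0.6
F plate -0.8 -0.1
bar 0.67 [0.238 0.021] deg -0.5 C,heel,toe plate [[-0.0045, -0.002], [-0.0035, 0.1171], [-0.0055, -0.121]] tcp [-0.0538 -0.1068]
```

Run:
```python
from h import *
im=imaging.read_camera('wrist').astype(int); save('w6',im.astype(np.uint8))
red=(im[:,:,0]>130)&(im[:,:,1]<70)&(im[:,:,2]<80); k=np.argwhere(red); k=k[(k[:,0]<330)]
print(len(k),k.min(0),k.max(0)); c=int(np.median(k[:,1])); r=k[:,0].max()
for u in (c-8,c,c+8): print(u,[tuple(im[v,u]) for v in range(r-5,r+7)])
```

```text
288 [118 281] [127 312]
289 [(np.int64(246), np.int64(61), np.int64(56)), (np.int64(246), np.int64(59), np.int64(51)), (np.int64(245), np.int64(52), np.int64(48)), (np.int64(247), np.int64(57), np.int64(50)), (np.int64(246), np.int64(51), np.int64(51)), (np.int64(234), np.int64(64), np.int64(47)), (np.int64(186), np.int64(112), np.int64(57)), (np.int64(182), np.int64(147), np.int64(76)), (np.int64(197), np.int64(158), np.int64(83)), (np.int64(199), np.int64(158), np.int64(84)), (np.int64(199), np.int64(157), np.int64(81)), (np.int64(202), np.int64(159), np.int64(85))]
297 [(np.int64(245), np.int64(60), np.int64(53)), (np.int64(245), np.int64(58), np.int64(52)), (np.int64(246), np.int64(56), np.int64(51)), (np.int64(247), np.int64(62), np.int64(56)), (np.int64(243), np.int64(45), np.int64(42)), (np.int64(229), np.int64(57), np.int64(40)), (np.int64(170), np.int64(100), np.int64(50)), (np.int64(178), np.int64(145), np.int64(77)), (np.int64(202), np.int64(159), np.int64(87)), (np.int64(195), np.int64(154), np.int64(81)), (np.int64(196), np.int64(156), np.int64(83)), (np.int64(201), np.int64(161), np.int64(82))]
305 [(np.int64(245), np.int64(60), np.int64(55)), (np.int64(245), np.int64(55), np.int64(49)), (np.int64(245), np.int64(59), np.int64(48)), (np.int64(247), np.int64(59), np.int64(52)), (np.int64(246), np.int64(51), np.int64(45)), (np.int64(228), np.int64(56), np.int64(46)), (np.int64(149), np.int64(90), np.int64(44)), (np.int64(175), np.int64(143), np.int64(76)), (np.int64(197), np.int64(159), np.int64(83)), (np.int64(194), np.int64(152), np.int64(79)), (np.int64(197), np.int64(158), np.int64(84)), (np.int64(202), np.int64(159), np.int64(85))]
```

```bash
python3 -c "
from h import *
print(hand_in())"
```

```text
the job is handed in; nothing more can be done
None
```

The job is handed in. The bar's heel touched the post while the bar was about 27° askew. I swung the bar round on the post and pushed its toe with about 11.5 N for a second, which I estimate put 9–10 N on the pad. After release it lay about 0.5° off the line, the wrist picture showed no gap to the pad, and the tools around it were never touched. hand_in() returned no verdict.

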